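Find the tub of nuts and tip them into the tray

ROBOT

A 6-joint arm with a two-finger parallel gripper is mounted at the origin on the work surface. World frame = base frame: x ahead of the robot, y to its left, z up, the work surface at z = 0. Lengths are in m, angles in rad, forces in N, time in s.
With the tool pointing down it reaches from about 0.325 to 1 m from the base axis. Payload 5.1 kg.
Tool frame: the origin (TCP) lies at the very end of the fingers, on their centre line; the grasp point (between the pads) lies 19 mm behind it (ctrl.pinch_z is the distance from the TCP to the grasp point, in m); z points along the fingers, y is the direction in which the jaws open and shut (so a half turn about z gives the same grasp; the last joint's range is limited). The gripper opens to 85 mm and grips with 20 to 120 N. Pads are 22 mm wide; open, the fingers measure 114 mm over their backs; the gripper's body (76 mm by 85 mm) begins 54 mm behind the grasp point. The pads swing forward as they close: fully open they stand 13 mm farther back than shut.
Start: joints at [1.072, 0.124, 1.65, -0, 1.367, -0.083], TCP at [0.263, 0.595, 0.231] pointing down, gripper open.
Joint ranges: [-2.61, 2.61], [-1.02, 2.33], [0.03, 2.71], [-1.35, 4.49], [0.32, 2.68], [-2.91, 2.91]. Speed limits (rad/s): [2.57, 2.57, 3.14, 3.14, 3.14, 3.14].

INTERFACE

Orientations are given as a rotation vector (axis times angle).
In Python, from bench import ctrl, viewer gives the robot as it stands.
- The arm moves only by the tool step_arm, never from a script. Its argument "moves" is text: rows parted by semicolons, each of 7 numbers parted by spaces: the shift along the tool's x, y, z in cm, then the turn, a rotation vector about the tool's x, y, z in degrees, then the finger opening in cm, from 0 to 8.54. A call has exactly 10 rows; each row shifts and turns the pose as measured when the row begins, along the tool's axes as they then stand; what a row does not reach is not made up. A row lasts 1/8 s, in which the tool goes at most 62.5 mm and 10.7 degrees, less where a joint would pass 70% of its speed; a pose out of reach is approached as far as the arm can. A call with a gripper value outside its range is refused whole. The fingers move at their own pace and stop on an object; the grip force is fixed at half the most. Time passes only in rows, so rows that do not move let the fingers close, or fill a call up. It gives the time, the measured TCP pose, the force and the opening at its end, in the units of the state.
- ctrl.read_state(): the state, without advancing time (a new reading comes with each control period).
- viewer.get_image(name): name is "scene" or "side" or "wrist"; returns (picture, depth): 480x640x3 uint8, red, green, blue; 480x640 float32, m along the optical axis (not along the pixel's ray), 0 where there is no reading.
- viewer.calibration(name): a dict with "fx", "fy", "cx", "cy" (pixels), "k1" (the pictures are not rectified: a ray, as slopes to the right and down, at radius r is drawn at 1 + k1 r^2 times it, then the intrinsics apply), "R" (3x3) and "t" (3): a world point X has camera coordinates R X + t. Camera axes: x right, y down, z forward; pixel columns grow to the right and rows downward; lengths in m; the calibration is good to about 2 mm. A picture is of the moment at which its call begins: read the wrist's pose just before it. calibration takes no time and is no camera call; for the wrist camera it gives the pose at the moment of the call.
- ctrl.hand_in(): hands the job in, once; it reports no verdict.
The state is a dict: "time": time; "qpos": joint angles; "joint_velocities": joint speeds; "joint_efforts": joint torques, N m; "tcp_pos": TCP position; "tool_rot": TCP orientation; "force": force on the tool from outside, world axes, zero at the start; "moment": the same for the moment, N m; "grip_width": opening from 0.0 (shut) to 1.0 (fully open).
Only numpy, scipy, OpenCV 4.12 (cv2) and the standard library are available. Lean on these libraries where they do the work, as an engineer would, in place of code of your own. Each camera call takes 0.05 s, during which the arm holds its last target.

TASK

One of the three identical lidded blue tubs holds six steel nuts: lift the lids one by one until you find it, setting each lid you take off down on the bench, knob up. Then lift that tub, pour all six nuts into the yellow tray, and stand the empty tub upright on the bench again. Leave the other two tubs standing where they are, and do not shift the tool holder or the can.

Things in the scene. Friction and masses are not known exactly. Their poses are not given: they have to be found in the camera images.
- tub_a_mid (a point): one of three identical round blue plastic tubs, outside diameter 62, height 72, wall 3, floor 4 thick, about 90 g, standing on the bench under its own lid (lid_a). Only one tub holds nuts, the other two are empty. Point on the axis, half-way up (36 above the underside); z is the axis, towards the open mouth (sizes in mm)
- lid_a_mid (a point): loose lid of tub_a, 40 g, 35 high in all: a plug (diameter 49, height 0 to 5) hanging loosely in the mouth, a grey disc (diameter 62, 5 to 9) resting on the rim, a round black knob (diameter 22, 9 to 35). Lifts straight off. Point on the axis, 17.5 above the plug's underside; z up through the knob. Laid on the bench it rests on its plug (sizes in mm)
- tub_b_mid (a point): one of three identical round blue plastic tubs, outside diameter 62, height 72, wall 3, floor 4 thick, about 90 g, standing on the bench under its own lid (lid_b). Only one tub holds nuts, the other two are empty. Point on the axis, half-way up (36 above the underside); z is the axis, towards the open mouth (sizes in mm)
- lid_b_mid (a point): loose lid of tub_b, 40 g, 35 high in all: a plug (diameter 49, height 0 to 5) hanging loosely in the mouth, a grey disc (diameter 62, 5 to 9) resting on the rim, a round black knob (diameter 22, 9 to 35). Lifts straight off. Point on the axis, 17.5 above the plug's underside; z up through the knob. Laid on the bench it rests on its plug (sizes in mm)
- tub_c_mid (a point): one of three identical round blue plastic tubs, outside diameter 62, height 72, wall 3, floor 4 thick, about 90 g, standing on the bench under its own lid (lid_c). Only one tub holds nuts, the other two are empty. Point on the axis, half-way up (36 above the underside); z is the axis, towards the open mouth (sizes in mm)
- lid_c_mid (a point): loose lid of tub_c, 40 g, 35 high in all: a plug (diameter 49, height 0 to 5) hanging loosely in the mouth, a grey disc (diameter 62, 5 to 9) resting on the rim, a round black knob (diameter 22, 9 to 35). Lifts straight off. Point on the axis, 17.5 above the plug's underside; z up through the knob. Laid on the bench it rests on its plug (sizes in mm)
- nut_1_mid (a point): one of the six loose steel hex nuts, 16 across flats, 18.5 across corners, 8 thick, about 12 g, all six lying on the floor of the same tub at the start. The point is the nut's centre; z is the axis of its hole (sizes in mm)
- nut_2_mid (a point): one of the six loose steel hex nuts, 16 across flats, 18.5 across corners, 8 thick, about 12 g, all six lying on the floor of the same tub at the start. The point is the nut's centre; z is the axis of its hole (sizes in mm)
- nut_3_mid (a point): one of the six loose steel hex nuts, 16 across flats, 18.5 across corners, 8 thick, about 12 g, all six lying on the floor of the same tub at the start. The point is the nut's centre; z is the axis of its hole (sizes in mm)
- nut_4_mid (a point): one of the six loose steel hex nuts, 16 across flats, 18.5 across corners, 8 thick, about 12 g, all six lying on the floor of the same tub at the start. The point is the nut's centre; z is the axis of its hole (sizes in mm)
- nut_5_mid (a point): one of the six loose steel hex nuts, 16 across flats, 18.5 across corners, 8 thick, about 12 g, all six lying on the floor of the same tub at the start. The point is the nut's centre; z is the axis of its hole (sizes in mm)
- nut_6_mid (a point): one of the six loose steel hex nuts, 16 across flats, 18.5 across corners, 8 thick, about 12 g, all six lying on the floor of the same tub at the start. The point is the nut's centre; z is the axis of its hole (sizes in mm)
- tray: yellow open plastic tray, fixed to the bench, square, 150 x 150 outside, 55 high, walls and floor 4 thick. Origin at the centre of its underside, on the bench; x and y run along its sides, z up (sizes in mm)
- holder_mid (a point): bystander: dark steel tool holder standing on the bench, widest diameter 64, 105 high, 0.6 kg, loose. The point is on its axis, 52.5 above the bench (sizes in mm)
- can_mid (a point): bystander: white closed can with a green band, diameter 56, 100 high, loose. The point is on its axis, 50 above the bench (sizes in mm)

How it is judged:
By the outcome, as a careful person would: the job done as asked, in the order asked, and still so for the second after the job is handed in, with the robot touching nothing.
It also fails if it takes over 72 s, if anything falls off the work surface, if the arm or the gripper's body presses on something with over 40 N, if the wrist force passes 120 N, or if a joint passes its speed limit or range.

## Working session

There is one attempt and no reset: what is moved stays moved. The work goes in short steps, Python scripts to look and compute and a tool call to move; the robot and the scene stay as the last step left them, time stands still between calls to the robot, and variables do not carry over. Pictures are saved under pics/ and viewed, and the job is handed in when it is done.

Besides the shell and the picture viewer there is one more tool, called after ">>>" by a JSON object that holds its "api" and its "payload", one argument or row to a line. step_arm: Moves the arm, as the interface text tells. Its arguments: {"type":"object","properties":{"moves":{"type":"string"}},"required":["moves"]}

```bash
ls; mkdir -p pics; python3 - <<'E'
from bench import ctrl, viewer
import cv2
print(ctrl.read_state())
for n in ["scene","side","wrist"]:
    im,d=viewer.get_image(n); cv2.imwrite(f"pics/{n}0.png",im[:,:,::-1]); import numpy as np; np.save(f"{n}0.npy",d)
    print(n,viewer.calibration(n), (d>0).mean())
E
```

```text
pics
{'time': 0.0, 'qpos': array([ 1.07239858e+00,  1.24534111e-01,  1.65166363e+00, -4.99510487e-06,
        1.36754027e+00, -8.25964283e-02]), 'joint_velocities': array([ 6.85323103e-04, -6.57314809e-05,  5.41803502e-04, -7.37430247e-04,
       -7.65453755e-05, -5.90932760e-04]), 'joint_efforts': array([ 8.39253062e-04, -4.23642075e+01, -3.65440142e+01, -1.08688912e-04,
        7.25193968e-03,  1.02779489e-05]), 'tcp_pos': array([0.2622796 , 0.59405996, 0.2300404 ]), 'tool_rot': array([-0.6483165 , -3.07334484,  0.0032303 ]), 'force': array([-0.04743763, -0.21936431,  0.18162443]), 'moment': array([ 0.01586191, -0.050777  , -0.02356029]), 'grip_width': 0.9967066606015921}
scene {'fx': 459.58190822008913, 'fy': 459.58190822008913, 'cx': 324.6686295894071, 'cy': 244.57413027237456, 'k1': -0.08790798663959097, 'R': array([[-0.88975581,  0.45593191, -0.02146388],
       [ 0.32804051,  0.60606139, -0.72462336],
       [-0.31737049, -0.65177887, -0.68881078]]), 't': array([ 0.48750242, -0.16787085,  1.14825076])} 0.9962076822916667
side {'fx': 463.27552015277826, 'fy': 463.27552015277826, 'cx': 319.6308512637967, 'cy': 239.81729129589584, 'k1': -0.006672189386271842, 'R': array([[-0.97972181, -0.20035026,  0.00222546],
       [-0.12353385,  0.59526672, -0.79397539],
       [ 0.15774843, -0.77814992, -0.60794583]]), 't': array([0.58495162, 0.1040406 , 0.82585226])} 0.99609375
wrist {'fx': 377.43544950303493, 'fy': 377.43544950303493, 'cx': 317.45823344978, 'cy': 242.85729502360087, 'k1': 0.0026968113673288005, 'R': array([[ 0.40363204,  0.91492057, -0.00123353],
       [ 0.8650588 , -0.381195  ,  0.3261344 ],
       [ 0.29791686, -0.13270537, -0.94532261]]), 't': array([-0.64960607, -0.04397797,  0.38054804])} 0.995849609375
```

View pics/scene0.png

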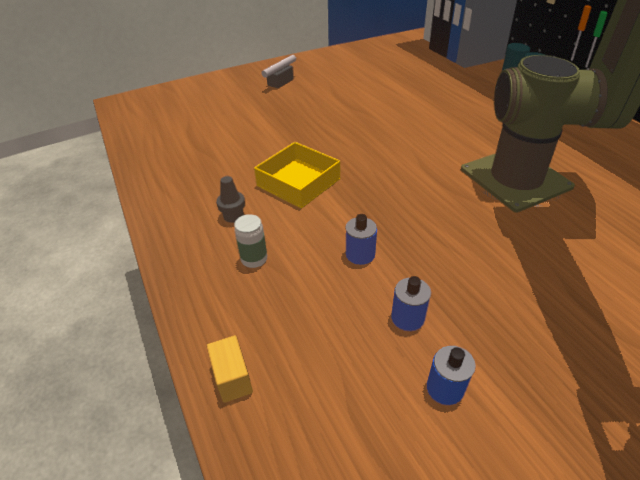

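View pics/side0.png

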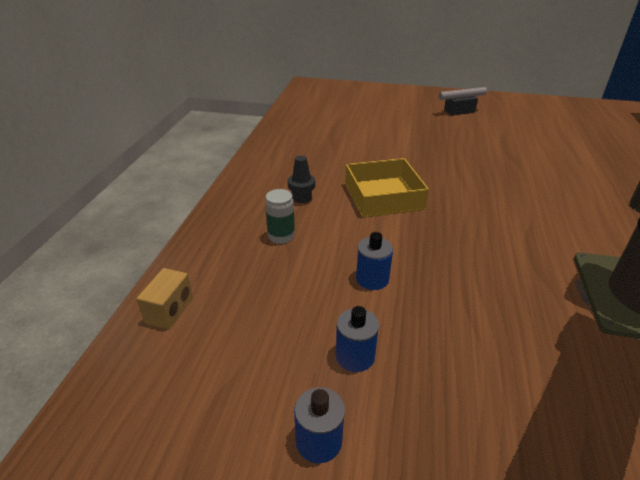

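View pics/wrist0.png

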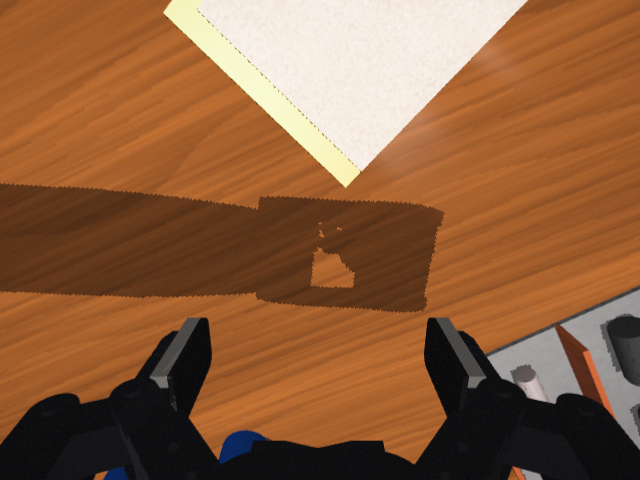

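The scene view shows lidded tubs near (361,240), (411,304) and (451,376). The tray is at (298,174), the holder at (231,200), the can at (250,242), and a yellow block at (229,368). In the side view the tubs are at (375,262), (357,338) and (320,424). The wrist view shows none of them usefully yet.

```bash
cat > h.py <<'E'
import numpy as np, cv2
from bench import ctrl, viewer
from scipy.spatial.transform import Rotation as Ro
def rays(c,uv):
    K=np.array([[c['fx'],0,c['cx']],[0,c['fy'],c['cy']],[0,0,1.]])
    p=cv2.undistortPoints(np.asarray(uv,float).reshape(-1,1,2),K,np.array([c['k1'],0,0,0.])).reshape(-1,2)
    return np.c_[p,np.ones(len(p))]
def cloud(c,d):
    v,u=np.mgrid[0:480,0:640]
    r=rays(c,np.c_[u.ravel(),v.ravel()])*d.reshape(-1,1)
    return ((r-c['t'])@c['R']).reshape(480,640,3)
def onplane(c,uv,z):
    r=rays(c,uv)@c['R']; o=-c['R'].T@c['t']
    return o+r*((z-o[2])/r[:,2])[:,None]
def proj(c,X):
    p=np.atleast_2d(X)@c['R'].T+c['t']; s=p[:,:2]/p[:,2:]; s=s*(1+c['k1']*(s**2).sum(1,keepdims=True))
    return s*[c['fx'],c['fy']]+[c['cx'],c['cy']]
def look(n,name):
    c=viewer.calibration(n); im,d=viewer.get_image(n); cv2.imwrite(f"pics/{name}.png",im[:,:,::-1]); return c,im,d
E
python3 - <<'E'
from h import *
def circ(p):
    (x,y),r=cv2.minEnclosingCircle(p.astype(np.float32)); return np.round([x,y,r],4)
for n,tubs in [("scene",[(361,240),(411,304),(451,376)]),("side",[(375,262),(357,338),(320,424)])]:
    c=viewer.calibration(n); im=cv2.imread(f"pics/{n}0.png"); d=np.load(n+"0.npy"); P=cloud(c,d)
    hsv=cv2.cvtColor(im,cv2.COLOR_BGR2HSV)
    m=cv2.inRange(hsv,(105,120,40),(130,255,255))
    k,l,s,ce=cv2.connectedComponentsWithStats(m)
    print(n,[ (s[i,4],ce[i].round()) for i in range(1,k) if s[i,4]>100])
    for (u,v) in tubs:
        x0=P[v,u]
        near=(np.hypot(P[...,0]-x0[0],P[...,1]-x0[1])<.08)
        z=P[...,2]
        grey=near&(z>.070)&(z<.081)&(hsv[...,1]<80)
        kn=near&(z>.084)
        kt=near&(z>.098)
        print(u,v,'disc',circ(P[grey][:,:2]),np.median(z[grey]),'knobtop',P[kt].mean(0).round(4) if kt.any() else None,z[kn].max())
    m=cv2.inRange(hsv,(20,150,60),(32,255,255))
    k,l,s,ce=cv2.connectedComponentsWithStats(m)
    for i in range(1,k):
        if s[i,4]>1000:
            p=P[l==i]; print('yellow',ce[i],p[:,2].max(), p.mean(0))
            top=p[(p[:,2]>.045)]
            if len(top)>20:
                print(cv2.minAreaRect((top[:,:2]*1000).astype(np.float32)), cv2.boxPoints(cv2.minAreaRect((top[:,:2]*1000).astype(np.float32))).round())
    for (nm,u,v) in ([('holder',231,200),('can',250,228),('block',229,368)] if n=="scene" else [('holder',301,180),('can',280,200),('block',160,298)]):
        x0=P[v,u]; q=P[(np.hypot(P[...,0]-x0[0],P[...,1]-x0[1])<.08)&(P[...,2]>.02)]
        print(nm,x0.round(3),circ(q[:,:2]),q[:,2].max())
        t=q[q[:,2]>q[:,2].max()-.008]; print('  top',circ(t[:,:2]))
E
```

```text
scene [(np.int32(2229), array([381.,  12.])), (np.int32(306), array([456.,  29.])), (np.int32(617), array([410., 316.])), (np.int32(894), array([445., 388.]))]
361 240 disc [0.4896 0.0462 0.0315] 0.07693623550818052 knobtop [0.4906 0.0476 0.1023] 0.104615952477449
411 304 disc [0.4944 0.231  0.0324] 0.0765405783145851 knobtop [0.4955 0.2325 0.1022] 0.10461172205234867
451 376 disc [0.5217 0.3792 0.0315] 0.07668399695670144 knobtop [0.5223 0.3801 0.102 ] 0.10447838658659496
yellow [297.45374449 173.53138767] 0.6797480480026414 [ 0.49515524 -0.24933504  0.02812481]
((695.3529052734375, 120.32611083984375), (1043.0118408203125, 205.62831115722656), 61.56681442260742) [[ 357. -289.]
 [ 537. -387.]
 [1034.  530.]
 [ 853.  628.]]
yellow [226.34970364 359.18204911] 0.6797480480026414 [0.82297127 0.2028394  0.06400315]
((841.6597900390625, 394.0789794921875), (467.620849609375, 45.80683135986328), 84.38357543945312) [[796. 164.]
 [842. 159.]
 [887. 625.]
 [842. 629.]]
holder [ 0.685 -0.179  0.064] [ 0.6815 -0.1987  0.0334] 0.1092052005505756
  top [ 0.6825 -0.1996  0.0144]
can [ 0.692 -0.028
[... 531 characters left out ...]
 0.101 ] 0.1030596827969515
320 424 disc [0.5202 0.3804 0.0316] 0.0749917783450765 knobtop [0.5196 0.3807 0.1009] 0.10337974019196028
yellow [385.36872115 187.17187076] 0.5833773276022081 [ 0.49143471 -0.24312854  0.02786759]
((436.4400329589844, 172.83560180664062), (181.40487670898438, 1035.0565185546875), 7.843776702880859) [[ 276.  673.]
 [ 417. -352.]
 [ 597. -327.]
 [ 456.  698.]]
holder [ 0.677 -0.182  0.058] [ 0.6814 -0.1985  0.0329] 0.10659106125534909
  top [ 0.6834 -0.1983  0.0165]
can [ 0.681 -0.029  0.1  ] [ 0.6889 -0.0442  0.0288] 0.10181515061192738
  top [ 0.6888 -0.0455  0.0274]
block [0.811 0.228 0.059] [0.8203 0.2009 0.046 ] 0.06308358547057628
  top [0.8203 0.2012 0.0457]
```

```bash
cat >> h.py <<'E'
def tool():
    s=ctrl.read_state(); return s,np.array(s['tcp_pos']),Ro.from_rotvec(s['tool_rot']).as_matrix()
def goto(p,R=None):
    """remaining shift in tool cm, turn deg"""
    s,t,T=tool()
    print('t',round(s['time'],2),'tcp',t.round(4),'w',round(s['grip_width'],3),'F',np.round(s['force'],1))
    print('shift cm',((np.array(p)-t)@T*100).round(2), '' if R is None else Ro.from_matrix(T.T@R).as_rotvec(degrees=True).round(1))
E
python3 - <<'E'
from h import *
s,t,T=tool(); c=viewer.calibration("wrist")
o=-c['R'].T@c['t']
print(T.round(4)); print('cam in tool',((o-t)@T).round(4)); print('axes cam in tool\n',(c['R']@T).round(3))
goto([.5205,.3798,.12]); goto([.5205,.3798,.079])
for n in("scene","side"):
    c=viewer.calibration(n); im=cv2.imread(f"pics/{n}0.png"); P=cloud(c,np.load(n+"0.npy"))
    m=(P[...,2]>.046)&(P[...,2]<.06)&(abs(P[...,0]-.49)<.13)&(abs(P[...,1]+.24)<.13)
    hsv=cv2.cvtColor(im,cv2.COLOR_BGR2HSV); m&=(hsv[...,1]>150)&(hsv[...,0]>19)
    r=cv2.minAreaRect((P[m][:,:2]*1000).astype(np.float32)); print(r,cv2.boxPoints(r).round())
E
```

```text
[[-9.148e-01  4.039e-01 -8.000e-04]
 [ 4.039e-01  9.148e-01 -1.500e-03]
 [ 1.000e-04 -1.700e-03 -1.000e+00]]
cam in tool [ 0.0828  0.0003 -0.143 ]
axes cam in tool
 [[ 0.     1.    -0.   ]
 [-0.945  0.    -0.326]
 [-0.326  0.001  0.945]]
t 0.15 tcp [0.2624 0.5942 0.2303] w 0.999 F [ 0.7  1.1 -0. ]
shift cm [-32.27  -9.17  11.04] 
t 0.15 tcp [0.2624 0.5942 0.2303] w 0.999 F [ 0.7  1.1 -0. ]
shift cm [-32.28  -9.16  15.14] 
((495.1873474121094, -248.32044982910156), (154.44271850585938, 153.0010223388672), 24.133405685424805) [[ 393. -210.]
 [ 456. -350.]
 [ 597. -287.]
 [ 534. -147.]]
((494.42230224609375, -246.370361328125), (150.20419311523438, 154.63595581054688), 23.944969177246094) [[ 394. -206.]
 [ 457. -348.]
 [ 594. -287.]
 [ 532. -145.]]
```

>>> {"api": "step_arm", "payload": {
  "moves": "-4 -1.1 1 0 0 0 5; -4 -1.1 1 0 0 0 5; -4 -1.1 1 0 0 0 5; -4 -1.1 1 0 0 0 5; -4 -1.1 1.5 0 0 0 5; -4 -1.2 1.5 0 0 0 5; -4 -1.2 1.5 0 0 0 5; -4 -1.2 1.5 0 0 0 5; 0 0 0 0 0 0 5; 0 0 0 0 0 0 5"
}}

```text
time: 1.4
tcp_pos: [0.5238, 0.3751, 0.1239]
tool_rot: [-0.644, -3.07, 0.006]
force: [-1.0, 0.3, 0.7]
grip_width: 0.587
```

```bash
python3 - <<'E'
from h import *
goto([.5205,.3798,.079]); c,im,d=look("wrist","w1"); print(tool()[2].round(3))
E
```

```text
t 1.4 tcp [0.5238 0.3751 0.1239] w 0.587 F [-1.   0.3  0.7]
shift cm [0.47 0.32 4.49] 
[[-0.916  0.401 -0.005]
 [ 0.401  0.916 -0.003]
 [ 0.003 -0.005 -1.   ]]
```

View pics/w1.png

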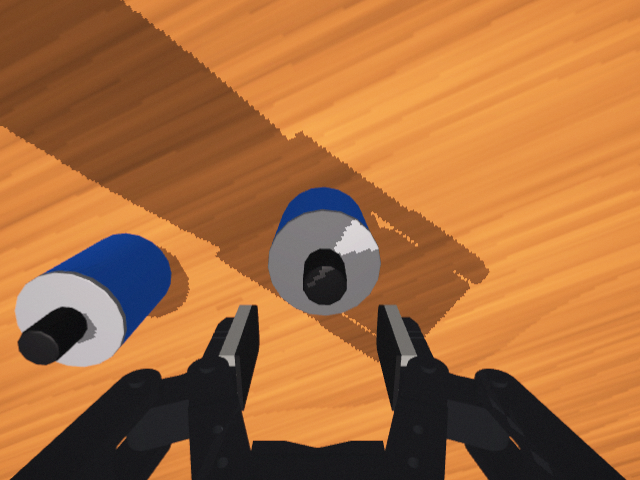

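The wrist view shows lid C's knob top at (325,285) between the fingers. Its offset of about 3 mm in tool y agrees with the map. I'll descend and grip.

>>> {"api": "step_arm", "payload": {
  "moves": "0.5 0.3 0.5 0 0 0 5; 0 0 1.5 0 0 0 5; 0 0 1.5 0 0 0 5; 0 0 1 0 0 0 5; 0 0 0 0 0 0 1; 0 0 0 0 0 0 1; 0 0 0 0 0 0 1; 0 0 -1 0 0 0 1; 0 0 -2 0 0 0 1; 0 0 -3 0 0 0 1"
}}

```text
time: 2.7
tcp_pos: [0.5169, 0.3818, 0.1376]
tool_rot: [-0.637, -3.069, 0.01]
force: [-0.3, 0.4, 0.4]
grip_width: 0.238
```

```bash
python3 - <<'E'
from h import *
goto([.61,.46,.1]); c,im,d=look("side","s2")
E
```

```text
t 2.7 tcp [0.5169 0.3818 0.1376] w 0.238 F [-0.3  0.4  0.4]
shift cm [-5.45 10.91  3.65]
```

View pics/s2.png

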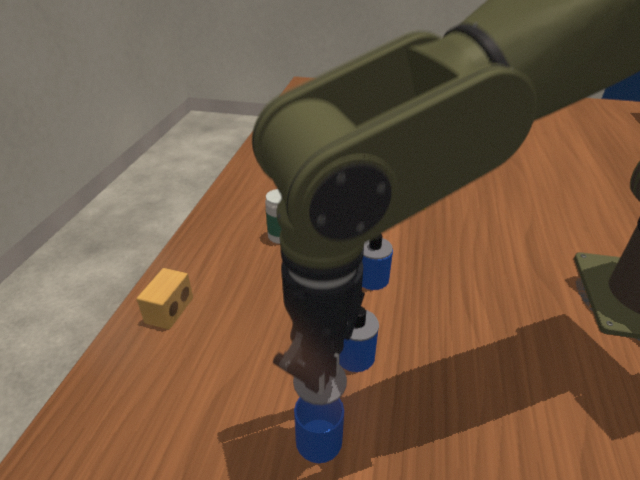

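>>> {"api": "step_arm", "payload": {
  "moves": "-1.8 3.6 0 0 0 0 1; -1.8 3.6 0 0 0 0 1; -1.8 3.6 0 0 0 0 1; 0 0 2.5 0 0 0 1; 0 0 3 0 0 0 1; 0 0 3 0 0 0 1; 0 0 2.5 0 0 0 1; 0 0 0.8 0 0 0 1; 0 0 0 0 0 0 1; 0 0 0 0 0 0 1"
}}

```text
time: 4.0
tcp_pos: [0.6157, 0.4626, 0.03]
tool_rot: [0.638, 3.069, 0.008]
force: [0.7, -0.2, -0.4]
grip_width: 0.235
```

```bash
python3 - <<'E'
from h import *
goto([.61,.46,.012]); c,im,d=look("side","s3")
P=cloud(c,d)
T=tool()[1]
x=P[(np.hypot(P[...,0]-T[0],P[...,1]-T[1])<.04)&(P[...,2]<.05)&(P[...,2]>.003)]
print(np.histogram(x[:,2],bins=np.arange(0,.05,.002)))
E
```

```text
t 4.0 tcp [0.6157 0.4626 0.03  ] w 0.235 F [ 0.7 -0.2 -0.4]
shift cm [ 0.43 -0.47  1.79] 
(array([  0,   0,   0,   0,   0,   0,   0,   0,   0,   0,   0,   0,   7,
       120,  89,   9,  10,   8,  26,  17,  13,  28,   9,  21]), array([0.   , 0.002, 0.004, 0.006, 0.008, 0.01 , 0.012, 0.014, 0.016,
       0.018, 0.02 , 0.022, 0.024, 0.026, 0.028, 0.03 , 0.032, 0.034,
       0.036, 0.038, 0.04 , 0.042, 0.044, 0.046, 0.048]))
```

View pics/s3.png

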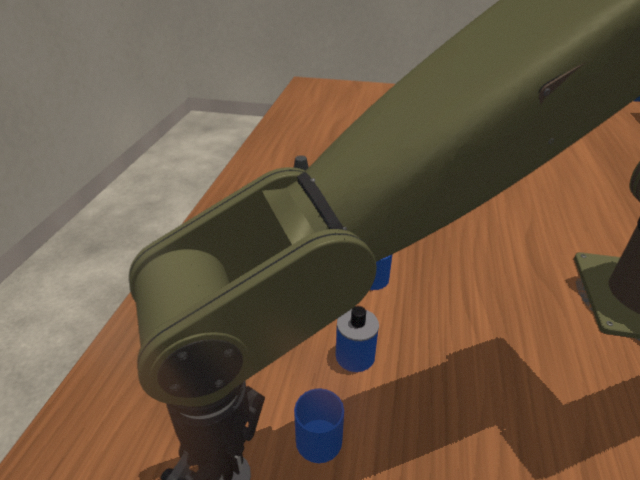

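>>> {"api": "step_arm", "payload": {
  "moves": "0 0 1.2 0 0 0 1; 0 0 0.6 0 0 0 1; 0 0 0.1 0 0 0 1; 0 0 0 0 0 0 5; 0 0 0 0 0 0 5; 0 0 -1.5 0 0 0 5; 0 0 -5 0 0 0 5; 0 0 -6 0 0 0 5; 1.8 -3.6 -4 0 0 0 5; 1.8 -3.6 0 0 0 0 5"
}}

```text
time: 5.3
tcp_pos: [0.5551, 0.4117, 0.1878]
tool_rot: [0.635, 3.062, 0.02]
force: [0.8, 0.2, 0.2]
grip_width: 0.586
```

```bash
python3 - <<'E'
from h import *
goto([.5205,.3798,.19]); c,im,d=look("wrist","w4")
P=cloud(c,d); P=P[(np.hypot(P[...,0]-.615,P[...,1]-.4626)<.06)&(P[...,2]<.06)&(P[...,2]>.004)]
print(np.histogram(P[:,2],bins=np.arange(0,.05,.004)))
E
```

```text
t 5.3 tcp [0.5551 0.4117 0.1878] w 0.586 F [0.8 0.2 0.2]
shift cm [ 1.9  -4.3  -0.31] 
(array([   0,  101, 2536,   39,   42,   42,   45,   49,  412,   69,    0,
          0]), array([0.   , 0.004, 0.008, 0.012, 0.016, 0.02 , 0.024, 0.028, 0.032,
       0.036, 0.04 , 0.044, 0.048]))
```

View pics/w4.png

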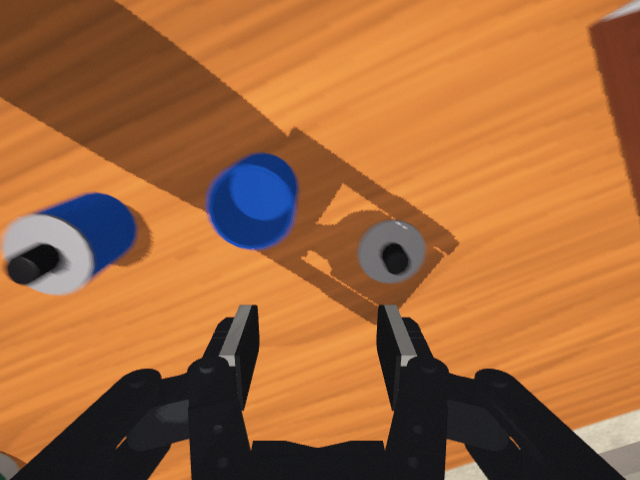

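The wrist view shows tub C at (253,200) with its floor bare, so it is empty. Its lid stands knob up at (393,250). Tub B is next.

```bash
python3 - <<'E'
from h import *
s,t,T=tool(); print(T.round(3))
Rd=np.array([[-.915,.403,0],[.403,.915,0],[0,0,-1]])
goto([.494,.232,.115],Rd)
E
```

```text
[[-0.917  0.398  0.01 ]
 [ 0.398  0.917  0.005]
 [-0.007  0.008 -1.   ]]
t 5.35 tcp [0.5506 0.4085 0.1848] w 0.584 F [-0.2  0.5 -1. ]
shift cm [ -1.78 -18.5    6.85] [0.5 0.4 0.3]
```

>>> {"api": "step_arm", "payload": {
  "moves": "-0.3 -3.7 0.5 0.5 0.4 0.3 5; -0.4 -3.7 1 0 0 0 5; -0.4 -3.7 1.5 0 0 0 5; -0.4 -3.7 1.5 0 0 0 5; -0.3 -3.7 1.5 0 0 0 5; 0 0 0 0 0 0 5; 0 0 0 0 0 0 5; 0 0 0 0 0 0 5; 0 0 0 0 0 0 5; 0 0 0 0 0 0 5"
}}

```text
time: 6.6
tcp_pos: [0.495, 0.2306, 0.1353]
tool_rot: [0.639, 3.06, 0.016]
force: [0.2, -0.4, -0.2]
grip_width: 0.587
```

```bash
python3 - <<'E'
from h import *
Rd=np.array([[-.915,.403,0],[.403,.915,0],[0,0,-1]])
goto([.494,.232,.079],Rd)
E
```

```text
t 6.6 tcp [0.495  0.2306 0.1353] w 0.587 F [ 0.2 -0.4 -0.2]
shift cm [0.22 0.01 5.63] [0.8 0.7 0.2]
```

>>> {"api": "step_arm", "payload": {
  "moves": "0.2 0 1.6 1 0.9 0.2 5; 0 0 1.6 0 0 0 5; 0 0 1.5 0 0 0 5; 0 0 1 0 0 0 5; 0 0 0 0 0 0 5; 0 0 0 0 0 0 1; 0 0 0 0 0 0 1; 0 0 0 0 0 0 1; 0 0 -1 0 0 0 1; 0 0 -2 0 0 0 1"
}}

```text
time: 7.85
tcp_pos: [0.4935, 0.2329, 0.1045]
tool_rot: [-0.647, -3.068, 0.003]
force: [0.4, -0.3, 0.4]
grip_width: 0.239
```

```bash
python3 - <<'E'
from h import *
Rd=np.array([[-.915,.403,0],[.403,.915,0],[0,0,-1]])
goto([.63,.28,.15],Rd)
c,im,d=look("side","s5")
P=cloud(c,d); T=tool()[1]
P=P[(np.hypot(P[...,0]-T[0],P[...,1]-T[1])<.035)&(P[...,2]<.16)&(P[...,2]>.06)]
print(np.histogram(P[:,2],bins=np.arange(.06,.16,.004)))
E
```

```text
t 7.85 tcp [0.4935 0.2329 0.1045] w 0.239 F [ 0.4 -0.3  0.4]
shift cm [-10.55   9.81  -4.64] [-0.2 -0.3 -0.1]
(array([ 77,  79, 165,  18,   0,   0,   0,   0,   0,  13, 524, 127,  35,
        41,  53,  49,  58,  76,  31,  35,  23,  23,  42,  65]), array([0.06 , 0.064, 0.068, 0.072, 0.076, 0.08 , 0.084, 0.088, 0.092,
       0.096, 0.1  , 0.104, 0.108, 0.112, 0.116, 0.12 , 0.124, 0.128,
       0.132, 0.136, 0.14 , 0.144, 0.148, 0.152, 0.156]))
```

View pics/s5.png

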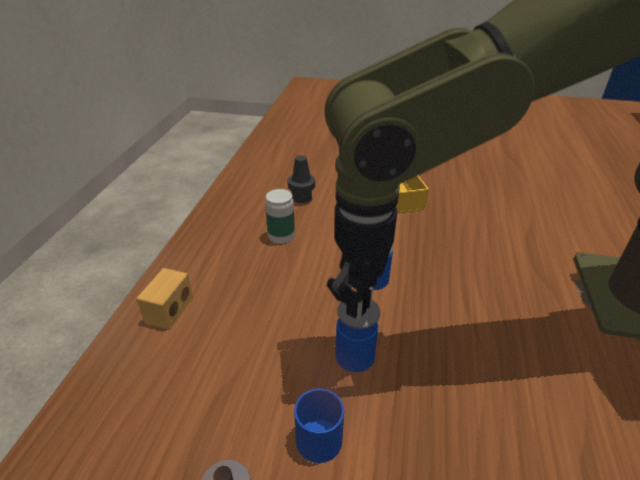

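Lid B is held and clear of the tub, with the disc at z≈0.104.

>>> {"api": "step_arm", "payload": {
  "moves": "-2.6 2.5 -1 0 0 0 1; -2.7 2.5 0 0 0 0 1; -2.7 2.5 0 0 0 0 1; -2.6 2.5 0 0 0 0 1; 0 0 2 0 0 0 1; 0 0 3 0 0 0 1; 0 0 3 0 0 0 1; 0 0 1.5 0 0 0 1; 0 0 0 0 0 0 1; 0 0 0 0 0 0 1"
}}

```text
time: 9.15
tcp_pos: [0.6327, 0.2824, 0.0177]
tool_rot: [-0.648, -3.07, 0.0]
force: [-0.1, -0.3, -0.7]
grip_width: 0.234
```

```bash
python3 - <<'E'
from h import *
Rd=np.array([[-.915,.403,0],[.403,.915,0],[0,0,-1]])
goto([.63,.28,.0095],Rd)
E
```

```text
t 9.15 tcp [0.6327 0.2824 0.0177] w 0.234 F [-0.1 -0.3 -0.7]
shift cm [ 0.15 -0.33  0.82] [-0.1 -0.2 -0.1]
```

>>> {"api": "step_arm", "payload": {
  "moves": "0 0 0.6 0 0 0 1; 0 0 0.2 0 0 0 1; 0 0 0 0 0 0 5; 0 0 0 0 0 0 5; 0 0 -1.5 0 0 0 5; 0 0 -5 0 0 0 5; 1 -1 -5 0 0 0 5; 3 -2.6 -5 0 0 0 5; 3 -2.6 -2 0 0 0 5; 0 0 0 0 0 0 5"
}}

```text
time: 10.4
tcp_pos: [0.5468, 0.2547, 0.2087]
tool_rot: [0.647, 3.066, 0.011]
force: [0.4, -0.1, 0.1]
grip_width: 0.584
```

```bash
python3 - <<'E'
from h import *
Rd=np.array([[-.915,.403,0],[.403,.915,0],[0,0,-1]])
goto([.489,.0475,.115],Rd); c,im,d=look("wrist","w6")
E
```

```text
t 10.4 tcp [0.5468 0.2547 0.2087] w 0.584 F [ 0.4 -0.1  0.1]
shift cm [ -3.03 -21.37   9.21] [ 0.5  0.3 -0.1]
```

View pics/w6.png

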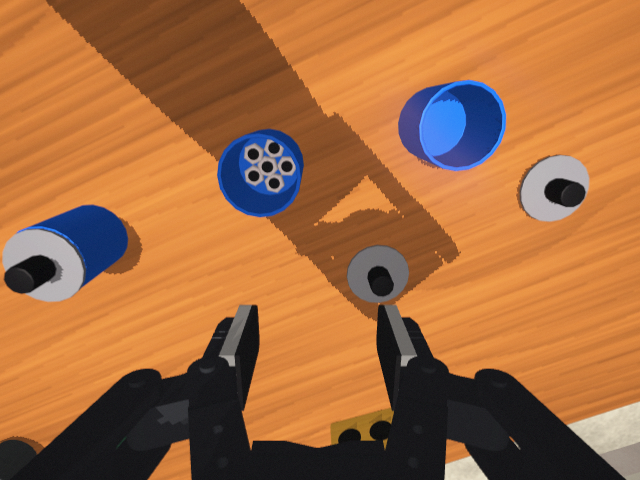

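The wrist view shows six nuts in tub B at (268,165), and lid B knob up at (378,275). I plan to grasp B with the tool tilted sideways so that the roll joint can pour it. First I'll yaw and tilt, watching the joints.

>>> {"api": "step_arm", "payload": {
  "moves": "0 0 0 0 0 10.3 8.5; 0 0 0 0 0 10.3 8.5; 0 0 0 0 0 10.3 8.5; 0 0 0 0 0 10.3 8.5; 0 0 0 0 10 0 8.5; 0 0 0 0 10 0 8.5; 0 0 0 0 10 0 8.5; 0 0 0 0 0 0 8.5; 0 0 0 0 0 0 8.5; 0 0 0 0 0 0 8.5"
}}

```text
time: 11.7
tcp_pos: [0.5524, 0.257, 0.2046]
tool_rot: [-1.457, -2.232, -0.411]
force: [-0.1, -0.3, -0.5]
grip_width: 0.994
```

```bash
cat >> h.py <<'E'
def RT(az,th,roll=0):
    az,th=np.radians([az,th]); d=np.array([np.cos(az),np.sin(az),0]); u=np.array([0,0,1.])
    z=np.sin(th)*d-np.cos(th)*u; x=np.cos(th)*d+np.sin(th)*u
    return np.c_[x,np.cross(z,x),z]@Ro.from_euler('z',roll,degrees=True).as_matrix()
E
python3 - <<'E'
from h import *
s,t,T=tool(); print(T.round(3),s['qpos'].round(3))
R=RT(115,50); G=np.array([.494,.232,.045]); goto(G+R[:,2]*(.023-.1),R)
c,im,d=look("scene","c7"); P=cloud(c,d)
E
```

```text
[[-0.347  0.916 -0.199]
 [ 0.785  0.401  0.472]
 [ 0.512  0.007 -0.859]] [ 0.12   0.108  1.78   0.52   1.437 -0.414]
t 11.7 tcp [0.5524 0.257  0.2046] w 0.994 F [-0.1 -0.3 -0.5]
shift cm [-10.64  -6.29   6.42] [ 1.2 19.2 -0.8]
```

View pics/c7.png

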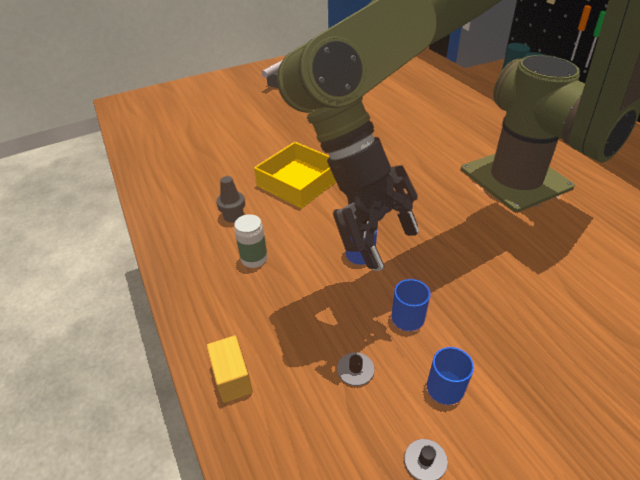

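The scene view shows lids B at (356,367) and C at (426,459) standing knob up. Tub B is at (411,305), and the arm is tilted as intended (j4 > 0). I'll refine B's axis from its rim.

```bash
python3 - <<'E'
from h import *
for n in("scene","side"):
    c=viewer.calibration(n); im,d=viewer.get_image(n); P=cloud(c,d)
    hsv=cv2.cvtColor(im,cv2.COLOR_RGB2HSV); blue=(hsv[...,0]>105)&(hsv[...,0]<130)&(hsv[...,1]>120)
    for X in [(.494,.232),(.521,.38)]:
        m=blue&(np.hypot(P[...,0]-X[0],P[...,1]-X[1])<.05)&(P[...,2]>.067)
        q=P[m]; print(n,X,cv2.minEnclosingCircle((q[:,:2]*1000).astype(np.float32)),len(q),q[:,2].max())
E
```

```text
scene (0.494, 0.232) ((495.40167236328125, 230.82493591308594), 31.79599952697754) 253 0.07549421521268963
scene (0.521, 0.38) ((522.41064453125, 378.1329345703125), 31.833568572998047) 340 0.07536469979409632
side (0.494, 0.232) ((498.4571838378906, 225.57553100585938), 38.62216567993164) 305 0.2800434114311346
side (0.521, 0.38) ((520.4393920898438, 379.8814697265625), 30.845481872558594) 360 0.07352208438003857
```

```bash
python3 - <<'E'
from h import *
s,t,T=tool(); R=RT(115,50); G=np.array([.4945,.2318,.045]); p=G+R[:,2]*(.023-.1)
print(p,((p-t)@R*100).round(2)); goto(p,R)
E
```

```text
[0.51942832 0.17834105 0.09449465] [-12.16  -6.31   2.7 ]
t 11.85 tcp [0.5523 0.2571 0.205 ] w 0.991 F [-0.8 -0.2 -1.3]
shift cm [-10.7   -6.26   6.42] [ 1.2 19.2 -0.7]
```

>>> {"api": "step_arm", "payload": {
  "moves": "0 0 0 0.6 9.8 -0.4 8.5; 0 0 0 0.6 9.8 -0.4 8.5; -3 -1.6 0.7 0 0 0 8.5; -3 -1.6 0.7 0 0 0 8.5; -3 -1.6 0.7 0 0 0 8.5; -3 -1.5 0.6 0 0 0 8.5; 0 0 0 0 0 0 8.5; 0 0 0 0 0 0 8.5; 0 0 0 0 0 0 8.5; 0 0 0 0 0 0 8.5"
}}

```text
time: 13.1
tcp_pos: [0.5219, 0.1853, 0.1002]
tool_rot: [-1.235, -1.981, -0.604]
force: [-0.3, 0.1, 0.3]
grip_width: 0.992
```

```bash
python3 - <<'E'
from h import *
R=RT(115,50); G=np.array([.4945,.2318,.045]); goto(G+R[:,2]*(.023-.1),R); goto(G+R[:,2]*.023,R); print(tool()[0]['qpos'].round(2))
look("wrist","w8"); look("scene","c8")
E
```

```text
t 13.1 tcp [0.5219 0.1853 0.1002] w 0.992 F [-0.3  0.1  0.3]
shift cm [-0.77 -0.54 -0.04] [ 0.2 -0.6  1.2]
t 13.1 tcp [0.5219 0.1853 0.1002] w 0.992 F [-0.3  0.1  0.3]
shift cm [-0.86 -0.57  9.96] [ 0.2 -0.6  1.2]
[-0.1   0.29  1.89  0.73  1.54 -0.8 ]
```

View pics/w8.png

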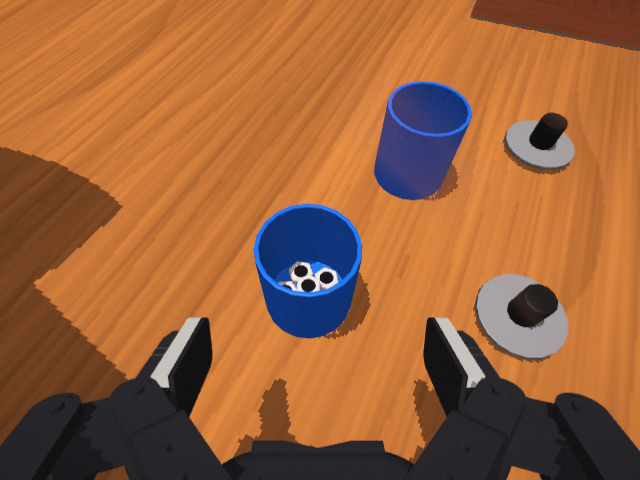

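View pics/c8.png

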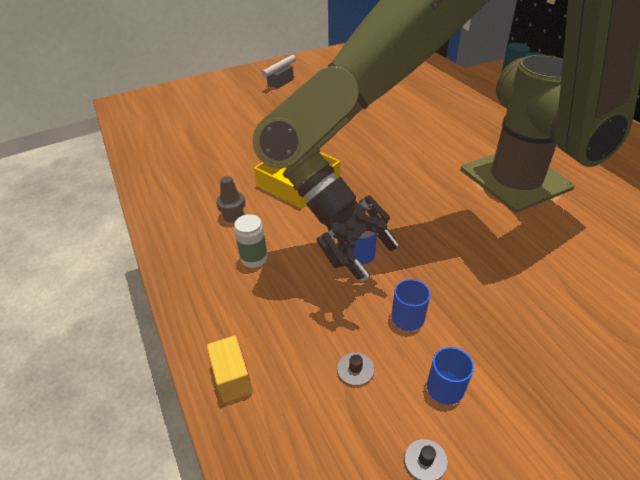

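Tub B appears at (308,270), about 5 mm to tool −y as computed, and the path between the fingers is clear. I'll correct the offset and approach.

>>> {"api": "step_arm", "payload": {
  "moves": "-0.4 -0.3 0 0 -0.5 1.2 8.5; -0.5 -0.3 0 0 0 0 8.5; 0 0 2.2 0 0 0 8.5; 0 0 2.2 0 0 0 8.5; 0 0 2.2 0 0 0 8.5; 0 0 2 0 0 0 8.5; 0 0 1 0 0 0 8.5; 0 0 0 0 0 0 8.5; 0 0 0 0 0 0 8.5; 0 0 0 0 0 0 8.5"
}}

```text
time: 14.45
tcp_pos: [0.4844, 0.2491, 0.0257]
tool_rot: [-1.26, -1.971, -0.586]
force: [0.6, 0.7, 1.3]
grip_width: 0.996
```

```bash
python3 - <<'E'
from h import *
R=RT(115,50); G=np.array([.4945,.2318,.045]); goto(G+R[:,2]*.023,R)
look("wrist","w9")
E
```

```text
t 14.45 tcp [0.4844 0.2491 0.0257] w 0.996 F [0.6 0.7 1.3]
shift cm [ 0.19  0.19 -0.46] [ 0.  -0.1 -0.2]
```

View pics/w9.png

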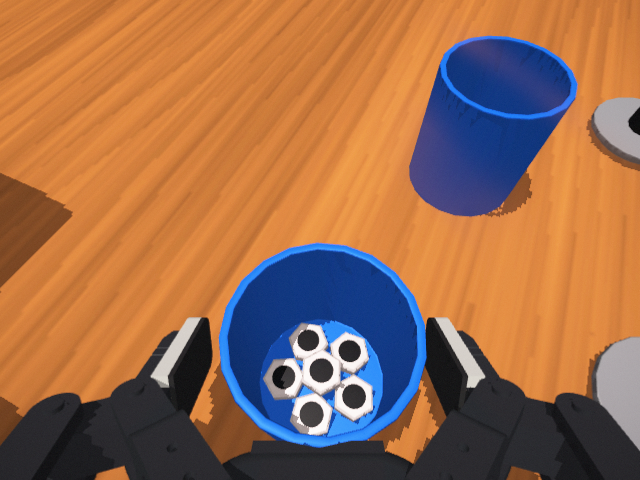

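The tub at (322,345) sits between the pads with all six nuts visible. I'll close and lift a little.

>>> {"api": "step_arm", "payload": {
  "moves": "0.2 0.2 -0.4 0 0 0 8.5; 0 0 0 0 0 0 5; 0 0 0 0 0 0 5; 0 0 0 0 0 0 5; 0 0 0 0 0 0 5; 0 0 0 0 0 0 5; 1.5 0 -1.3 0 0 0 5; 2.3 0 -1.9 0 0 0 5; 0 0 0 0 0 0 5; 0 0 0 0 0 0 5"
}}

```text
time: 15.75
tcp_pos: [0.4879, 0.2473, 0.0829]
tool_rot: [-1.262, -1.973, -0.587]
force: [0.1, 0.2, -1.8]
grip_width: 0.701
```

```bash
python3 - <<'E'
from h import *
R=RT(115,50); G=np.array([.4945,.2318,.045]); goto(G+R[:,2]*.023+[0,0,.15],R)
c,im,d=look("wrist","w10"); look("scene","c10"); print(tool()[0]['qpos'].round(2))
E
```

```text
t 15.75 tcp [0.4879 0.2473 0.0829] w 0.701 F [ 0.1  0.2 -1.8]
shift cm [ 7.5  -0.06 -6.2 ] [ 0.1  0.1 -0.1]
[ 0.    0.25  1.96  0.78  1.44 -0.75]
```

View pics/w10.png

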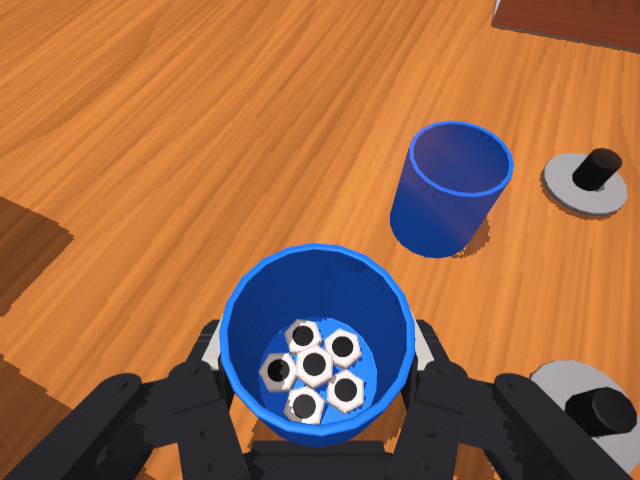

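View pics/c10.png

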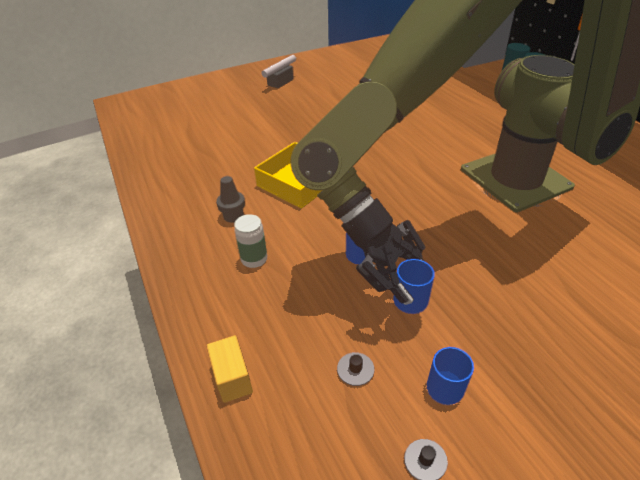

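Tub B is lifted and upright with six nuts visible inside at (310,370). Next are the carry rows.

```bash
python3 - <<'E'
from h import *
s,t,T=tool(); tgt=np.array([.471,-.202,.215])
print(((np.array([t[0],t[1],.215])-t)@T*100).round(2))
n=9; w=(tgt-[t[0],t[1],.215])/n
for k in range(n):
    R=RT(115-60/n*k,50); R2=RT(115-60/n*(k+1),50)
    print((w@R*100).round(1), Ro.from_matrix(R.T@R2).as_rotvec(degrees=True).round(1))
E
```

```text
[ 1.013e+01 -1.000e-02 -8.510e+00]
[-2.9 -2.3 -3.4] [-5.1  0.   4.3]
[-3.  -1.8 -3.6] [-5.1 -0.   4.3]
[-3.1 -1.2 -3.7] [-5.1  0.   4.3]
[-3.2 -0.6 -3.8] [-5.1 -0.   4.3]
[-3.2 -0.  -3.8] [-5.1  0.   4.3]
[-3.2  0.5 -3.8] [-5.1 -0.   4.3]
[-3.1  1.1 -3.7] [-5.1  0.   4.3]
[-3.   1.7 -3.6] [-5.1  0.   4.3]
[-2.9  2.2 -3.4] [-5.1  0.   4.3]
```

>>> {"api": "step_arm", "payload": {
  "moves": "2 0 -1.7 0 0 0 5; 2.8 0 -2.4 0 0 0 5; 2.8 0 -2.4 0 0 0 5; 2.5 0 -2 0 0 0 5; -1.5 -1.2 -1.7 0 0 0 5; -2.9 -2.3 -3.4 -5.1 0 4.3 5; -3 -1.8 -3.6 -5.1 0 4.3 5; -3.1 -1.2 -3.7 -5.1 0 4.3 5; -3.2 -0.6 -3.8 -5.1 0 4.3 5; -1.6 0 -1.9 -2.5 0 2.1 5"
}}

```text
time: 17.1
tcp_pos: [0.4724, -0.0086, 0.2086]
tool_rot: [-1.805, -1.614, -0.819]
force: [0.7, 0.7, -0.4]
grip_width: 0.697
```

```bash
python3 - <<'E'
from h import *
s,t,T=tool(); tgt=np.array([.471,-.202,.215]); print(s['qpos'].round(2),T.round(3))
az=np.degrees(np.arctan2(T[1,2],T[0,2])); th=np.degrees(np.arccos(-T[2,2])); print(az,th)
goto(tgt,RT(55,50))
n=6; w=(tgt-t)/n
for k in range(n):
    R=T if k==0 else RT(az+(55-az)/n*k,50); R2=RT(az+(55-az)/n*(k+1),50)
    print((w@R*100).round(1), Ro.from_matrix(R.T@R2).as_rotvec(degrees=True).round(1))
look("scene","c11")
E
```

```text
[-0.55 -0.09  2.08  0.75  1.62 -0.59] [[ 0.081  0.995  0.066]
 [ 0.641 -0.102  0.761]
 [ 0.763 -0.019 -0.646]]
85.06356216932274 49.7946022265631
t 17.1 tcp [ 0.4724 -0.0086  0.2086] w 0.697 F [ 0.7  0.7 -0.4]
shift cm [-11.92   1.83 -15.14] [-23.    0.5  17.9]
[-2.   0.3 -2.5] [-3.8  0.3  1.8]
[-2.   0.5 -2.5] [-3.8  0.   3.2]
[-1.9  0.8 -2.5] [-3.8  0.   3.2]
[-1.9  1.1 -2.4] [-3.8  0.   3.2]
[-1.8  1.3 -2.3] [-3.8  0.   3.2]
[-1.7  1.6 -2.2] [-3.8 -0.   3.2]
```

View pics/c11.png

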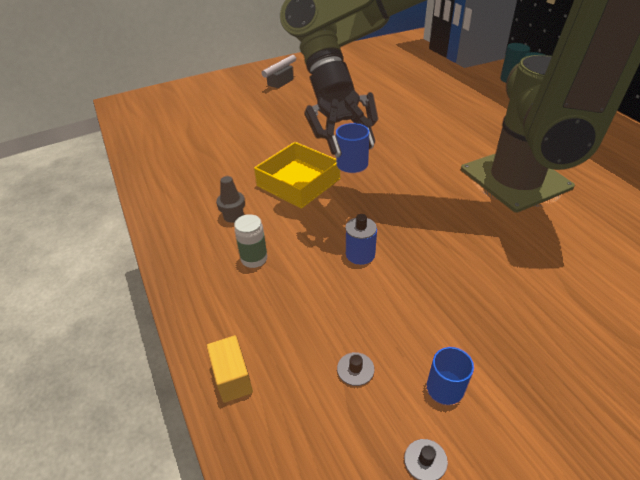

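```bash
python3 - <<'E'
from h import *
s,t,T=tool(); tgt=np.array([.50,-.18,.205])
az=np.degrees(np.arctan2(T[1,2],T[0,2]))
n=5; w=(tgt-t)/n
for k in range(n):
    R=T if k==0 else RT(az+(55-az)/n*k,50); R2=RT(az+(55-az)/n*(k+1),50)
    print((w@R*100).round(1), Ro.from_matrix(R.T@R2).as_rotvec(degrees=True).round(1))
E
```

```text
[-2.2  0.9 -2.5] [-4.6  0.3  2.4]
[-2.1  1.2 -2.4] [-4.6  0.   3.9]
[-2.   1.5 -2.3] [-4.6  0.   3.9]
[-1.9  1.8 -2.2] [-4.6 -0.   3.9]
[-1.8  2.1 -2. ] [-4.6  0.   3.9]
```

>>> {"api": "step_arm", "payload": {
  "moves": "-2.2 0.9 -2.5 -4.6 0.3 2.4 5; -2.1 1.2 -2.4 -4.6 0 3.9 5; -2 1.5 -2.3 -4.6 0 3.9 5; -1.9 1.8 -2.2 -4.6 0 3.9 5; -1.8 2.1 -2 -4.6 0 3.9 5; 0 0 0 0 9 0 5; 0 0 0 0 9 0 5; 0 0 0 0 9 0 5; 0 0 0 0 0 0 5; 0 0 0 0 0 0 5"
}}

```text
time: 18.4
tcp_pos: [0.4975, -0.1823, 0.1977]
tool_rot: [-1.858, -0.933, -1.485]
force: [-0.5, -0.7, -1.0]
grip_width: 0.7
```

```bash
python3 - <<'E'
from h import *
s,t,T=tool(); print(s['qpos'].round(2),T.round(3))
az=np.degrees(np.arctan2(T[1,2],T[0,2])); th=np.degrees(np.arccos(-T[2,2])); print(az,th)
goto([.50,-.18,.19],RT(55,95))
look("scene","c12");look("side","s12")
E
```

```text
[-0.97  0.15  2.09  1.19  1.7  -0.72] [[ 0.136  0.808  0.573]
 [ 0.165 -0.589  0.791]
 [ 0.977 -0.013 -0.214]]
54.104570408860454 77.64781157720785
t 18.4 tcp [ 0.4975 -0.1823  0.1977] w 0.7 F [-0.5 -0.7 -1. ]
shift cm [-0.68  0.08  0.49] [ 1.  17.3 -0.8]
```

View pics/c12.png

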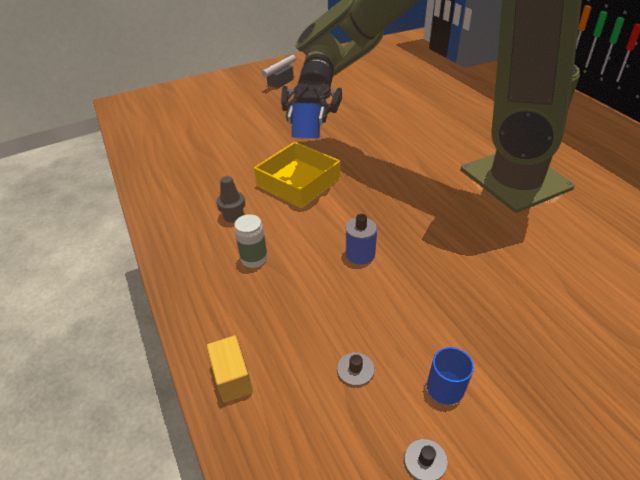

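View pics/s12.png

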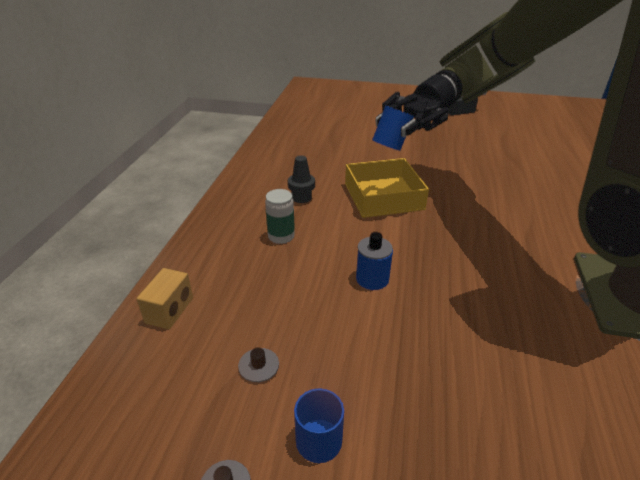

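>>> {"api": "step_arm", "payload": {
  "moves": "-0.7 0 0 0 8.6 0 5; -0.7 0 0 0 8.6 0 5; 0 0 0 0 0 10 5; 0 0 0 0 0 10 5; 0 0 0 0 0 10 5; 0 0 0 0 0 10 5; 0 0 0 0 0 10 5; 0 0 0 0 0 10 5; 0 0 0 0 0 10 5; 0 0 0 0 0 8 5"
}}

```text
time: 19.75
tcp_pos: [0.5026, -0.1843, 0.1968]
tool_rot: [-1.497, 0.33, -0.642]
force: [0.0, 0.5, -1.8]
grip_width: 0.699
```

```bash
python3 - <<'E'
from h import *
s,t,T=tool(); print(s['qpos'].round(2),T.round(3))
u=T@np.array([.766,0,-.643]); print('mouth dir',u.round(3),'tilt',np.degrees(np.arccos(u[2])))
G=t-.023*T[:,2]; print('G',G.round(3),'lip',(G+.03*u).round(3))
goto([.50,-.18,.185],RT(55,95,90))
look("scene","c13");look("side","s13")
a=cv2.imread("pics/c13.png")[60:260,200:400];b=cv2.imread("pics/s13.png")[60:260,300:500]
cv2.imwrite("pics/m13.png",cv2.resize(np.hstack([a,b]),None,fx=2,fy=2))
E
```

```text
[-0.97  0.32  2.07  1.36  1.86  0.55] [[ 0.794  0.19   0.578]
 [-0.58  -0.048  0.813]
 [ 0.182 -0.981  0.072]]
mouth dir [ 0.237 -0.967  0.093] tilt 84.65356163464564
G [ 0.489 -0.203  0.195] lip [ 0.496 -0.232  0.198]
t 19.75 tcp [ 0.5026 -0.1843  0.1968] w 0.699 F [ 0.   0.5 -1.8]
shift cm [-0.67  1.09  0.12] [ 0.9 -0.3 10.6]
```

View pics/m13.png

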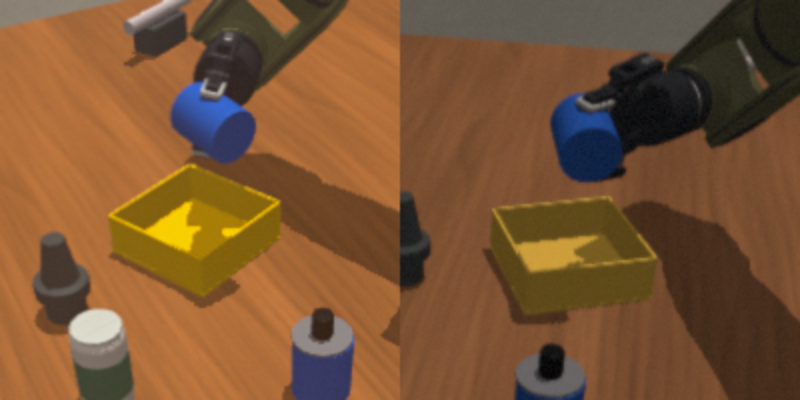

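The crops show the tub on its side over the tray: tilt 85°, lip over the tray centre, no nuts out yet. I'll lower it a little and pour slowly.

>>> {"api": "step_arm", "payload": {
  "moves": "0 1 0 0 0 3 5; 0 1 0 0 0 4 5; 0 0 0 0 0 5 5; 0 0 0 0 0 5 5; 0 0 0 0 0 5 5; 0 0 0 0 0 5 5; 0 0 0 0 0 5 5; 0 0 0 0 0 5 5; 0 0 0 0 0 5 5; 0 0 0 0 0 5 5"
}}

```text
time: 21.1
tcp_pos: [0.5083, -0.1843, 0.1736]
tool_rot: [-1.213, 0.893, 0.032]
force: [-0.1, 1.1, -1.4]
grip_width: 0.698
```

```bash
cat > st.py <<'E'
from h import *
import sys
k=sys.argv[1]
s,t,T=tool(); print(s['qpos'].round(2))
u=T@np.array([.766,0,-.643]); print('mouth dir',u.round(3),'tilt',np.degrees(np.arccos(u[2])))
G=t-.023*T[:,2]; print('t',s['time'],'G',G.round(3),'lip',(G+.03*u).round(3),s['grip_width'])
look("scene","c"+k);look("side","s"+k)
a=cv2.imread(f"pics/c{k}.png")[60:260,200:400];b=cv2.imread(f"pics/s{k}.png")[60:260,300:500]
cv2.imwrite(f"pics/m{k}.png",cv2.resize(np.hstack([a,b]),None,fx=2,fy=2))
E
python3 st.py 14
```

```text
[-0.96  0.37  2.05  1.35  1.85  1.35]
mouth dir [ 0.144 -0.85  -0.507] tilt 120.46816743763735
t 21.1 G [ 0.495 -0.203  0.172] lip [ 0.499 -0.229  0.157] 0.6982938034299422
```

View pics/m14.png

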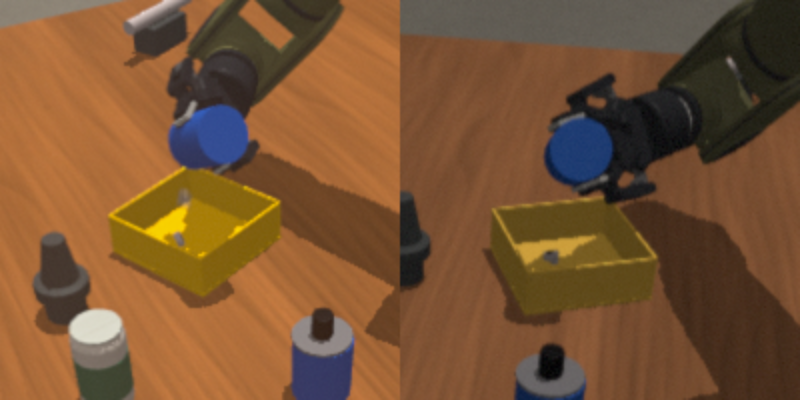

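Nuts are falling into the tray, visible at about (178,240) and (184,197) in the left crop. I'll tilt a bit further and wait.

>>> {"api": "step_arm", "payload": {
  "moves": "0 0 0 0 0 4 5; 0 0 0 0 0 4 5; 0 0 0 0 0 4 5; 0 0 0 0 0 0 5; 0 0 0 0 0 0 5; 0 0 0 0 0 4 5; 0 0 0 0 0 4 5; 0 0 0 0 0 -4 5; 0 0 0 0 0 4 5; 0 0 0 0 0 0 5"
}}

```text
time: 22.45
tcp_pos: [0.509, -0.1843, 0.1732]
tool_rot: [-1.051, 1.089, 0.305]
force: [-0.5, -0.1, -1.2]
grip_width: 0.704
```

```bash
python3 st.py 15
```

```text
[-0.96  0.37  2.05  1.35  1.85  1.69]
mouth dir [-0.004 -0.731 -0.682] tilt 133.01394582210185
t 22.45 G [ 0.496 -0.203  0.172] lip [ 0.496 -0.225  0.151] 0.7036984619584524
```

View pics/m15.png

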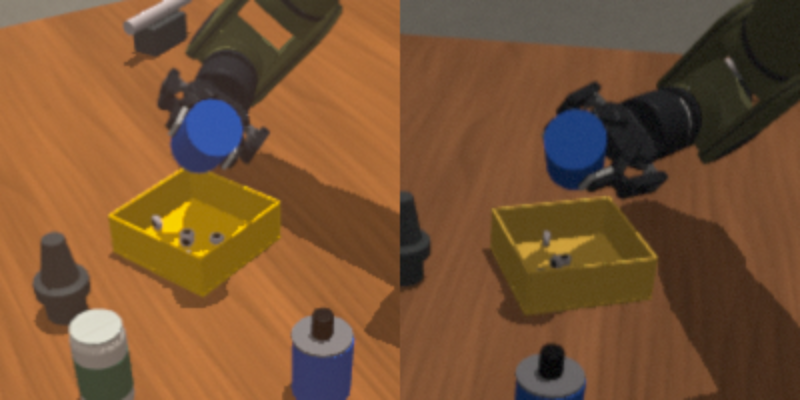

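```bash
python3 -c "
from h import *
look('wrist','w16')"; python3 - <<'E'
import cv2
im=cv2.imread("pics/c15.png")[130:220,240:350]; cv2.imwrite("pics/z15.png",cv2.resize(im,None,fx=6,fy=6,interpolation=cv2.INTER_CUBIC))
E
```

```text
(no output)
```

View pics/w16.png

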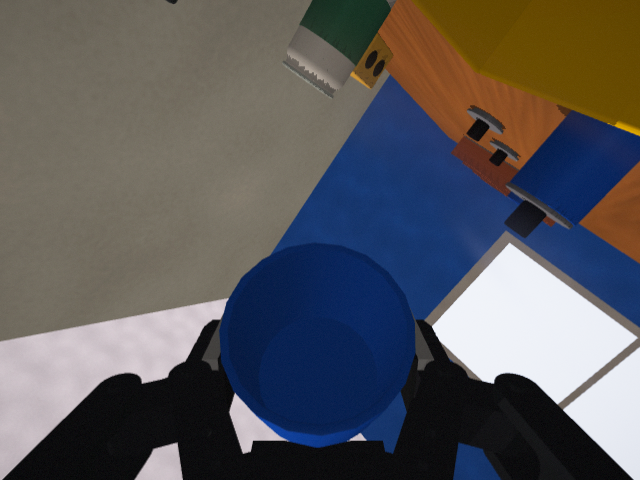

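View pics/z15.png

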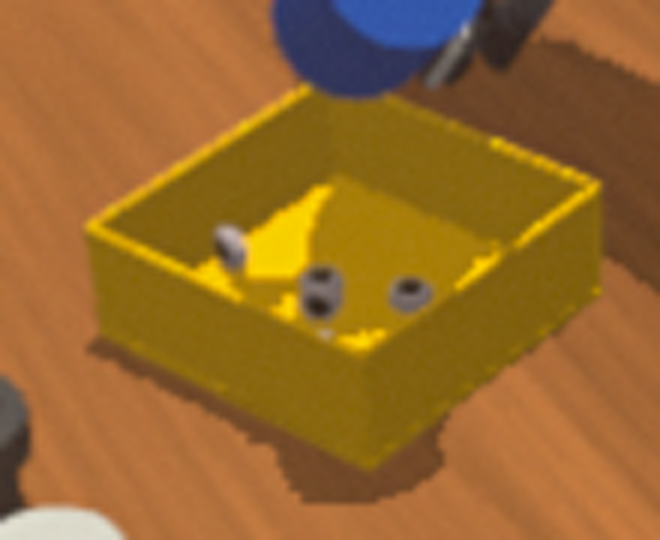

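The wrist view shows the tub's interior bare at (318,345). The scene crop shows at least four nuts in the tray, and the front wall hides the rest. I'll roll back.

>>> {"api": "step_arm", "payload": {
  "moves": "0 0 0 0 0 -10.5 5; 0 0 0 0 0 -10.5 5; 0 0 0 0 0 -10.5 5; 0 0 0 0 0 -10.5 5; 0 0 0 0 0 -10.5 5; 0 0 0 0 0 -10.5 5; 0 0 0 0 0 -10.5 5; 0 0 0 0 0 -10.5 5; 0 0 0 0 0 -10.5 5; 0 0 0 0 0 -10.5 5"
}}

```text
time: 23.85
tcp_pos: [0.5091, -0.1843, 0.1731]
tool_rot: [-1.614, -0.22, -1.184]
force: [0.1, -0.2, -0.3]
grip_width: 0.702
```

```bash
python3 - <<'E'
from h import *
s,t,T=tool(); print(s['qpos'].round(2)); goto(t+[0,0,.05],RT(55,95)); 
c,im,d=look("scene","c17")
cv2.imwrite("pics/z17.png",cv2.resize(im[130:220,240:350,::-1],None,fx=6,fy=6,interpolation=cv2.INTER_CUBIC))
E
```

```text
[-0.96  0.37  2.05  1.35  1.85 -0.19]
t 23.85 tcp [ 0.5091 -0.1843  0.1731] w 0.702 F [ 0.1 -0.2 -0.3]
shift cm [ 3.86 -3.16  0.32] [  0.6   1.2 -39.3]
```

>>> {"api": "step_arm", "payload": {
  "moves": "0.8 -0.6 0 0 0 -10 5; 0.9 -0.5 0 0 0 -10 5; 1 -0.3 0 0 0 -10 5; 1 0 0 0 0 -9.3 5; 0 0 0 0 -9 0 5; 0 0 0 0 -9 0 5; 0 0 0 0 -9 0 5; 0 0 0 0 -9 0 5; 0 0 0 0 -8 0 5; 0 0 0 0 0 0 5"
}}

```text
time: 25.15
tcp_pos: [0.5084, -0.1878, 0.2144]
tool_rot: [-2.283, -1.179, -1.033]
force: [-0.0, -0.1, -1.2]
grip_width: 0.701
```

```bash
python3 - <<'E'
from h import *
s,t,T=tool(); print(s['qpos'].round(2))
tgt=np.array([.4879,.2473,.20]); goto(tgt,RT(115,50))
az=np.degrees(np.arctan2(T[1,2],T[0,2])); th=np.degrees(np.arccos(-T[2,2])); print(az,th)
n=9; w=(tgt-t)/n
for k in range(n):
    R=T if k==0 else RT(az+(115-az)/n*k,50); R2=RT(az+(115-az)/n*(k+1),50)
    print((w@R*100).round(1), Ro.from_matrix(R.T@R2).as_rotvec(degrees=True).round(1))
c,im,d=look("scene","c18")
cv2.imwrite("pics/z18.png",cv2.resize(im[130:220,240:350,::-1],None,fx=6,fy=6,interpolation=cv2.INTER_CUBIC))
E
```

```text
[-0.84 -0.06  2.03  0.83  1.46 -0.45]
t 25.15 tcp [ 0.5084 -0.1878  0.2144] w 0.701 F [-0.  -0.1 -1.2]
shift cm [ 21.73 -26.99  26.44] [ 46.1   1.6 -39.3]
54.08459190796933 48.4962299711299
[ 2.4 -3.   2.9] [ 5.1  1.5 -3.9]
[ 2.5 -2.6  3.3] [ 5.2 -0.  -4.4]
[ 2.7 -2.1  3.5] [ 5.2  0.  -4.4]
[ 2.8 -1.5  3.6] [ 5.2  0.  -4.4]
[ 2.9 -1.   3.7] [ 5.2  0.  -4.4]
[ 3.  -0.4  3.8] [ 5.2 -0.  -4.4]
[3.  0.2 3.8] [ 5.2  0.  -4.4]
[3.  0.7 3.8] [ 5.2  0.  -4.4]
[2.9 1.3 3.7] [ 5.2  0.  -4.4]
```

View pics/z18.png

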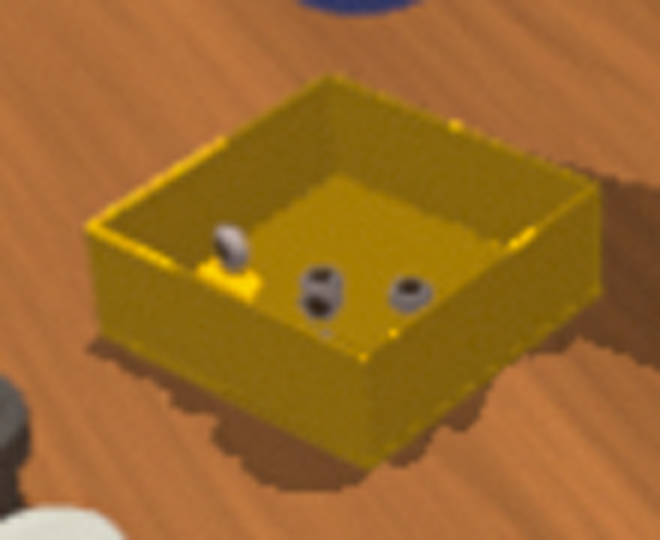

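At least four nuts are visible in the tray at (230,247), (320,285), (320,300) and (410,293) in the crop. I'll do a full count after putting the tub back, and carry it to its old spot now.

>>> {"api": "step_arm", "payload": {
  "moves": "2.4 -3 2.9 5.1 1.5 -3.9 5; 2.5 -2.6 3.3 5.2 0 -4.4 5; 2.7 -2.1 3.5 5.2 0 -4.4 5; 2.8 -1.5 3.6 5.2 0 -4.4 5; 2.9 -1 3.7 5.2 0 -4.4 5; 3 -0.4 3.8 5.2 0 -4.4 5; 3 0.2 3.8 5.2 0 -4.4 5; 3 0.7 3.8 5.2 0 -4.4 5; 2.9 1.3 3.7 5.2 0 -4.4 5; 0 0 0 0 0 0 5"
}}

```text
time: 26.45
tcp_pos: [0.4739, 0.2588, 0.1897]
tool_rot: [-1.216, -1.942, -0.582]
force: [0.9, -1.0, -0.9]
grip_width: 0.701
```

```bash
python3 - <<'E'
from h import *
R=RT(115,50); G=np.array([.4945,.2318,.045]); print(tool()[0]['qpos'].round(2));goto([.4879,.2473,.083],R)
E
```

```text
[ 0.02  0.1   1.94  0.8   1.6  -0.62]
t 26.45 tcp [0.4739 0.2588 0.1897] w 0.701 F [ 0.9 -1.  -0.9]
shift cm [-9.46  0.91  5.18] [-1.5 -2.5  0.2]
```

>>> {"api": "step_arm", "payload": {
  "moves": "-1 0.3 0.5 -1.5 -2.5 0.2 5; -2 0.3 1.1 0 0 0 5; -2.2 0.2 1.3 0 0 0 5; -2.2 0.1 1.3 0 0 0 5; -1.8 0 1 0 0 0 5; 0 0 0 0 0 0 5; 0 0 0 0 0 0 5; 0 0 0 0 0 0 5; 0 0 0 0 0 0 5; 0 0 0 0 0 0 5"
}}

```text
time: 27.7
tcp_pos: [0.4875, 0.2394, 0.0776]
tool_rot: [-1.27, -1.95, -0.586]
force: [-0.1, 0.4, -1.8]
grip_width: 0.701
```

```bash
python3 - <<'E'
from h import *
R=RT(115,50); goto([.487,.248,.0295],R)
for n in("scene","side"):
    c,im,d=look(n,n[0]+"19b"); P=cloud(c,d)
    hsv=cv2.cvtColor(im,cv2.COLOR_RGB2HSV); blue=(hsv[...,0]>105)&(hsv[...,0]<130)&(hsv[...,1]>120)
    m=blue&(np.hypot(P[...,0]-.494,P[...,1]-.232)<.06); z=P[m][:,2]; print(n,np.percentile(z,[1,5,50,95,99]))
look("wrist","w19")
E
```

```text
t 27.7 tcp [0.4875 0.2394 0.0776] w 0.701 F [-0.1  0.4 -1.8]
shift cm [-3.21  0.37  3.66] [ 0.1 -0.7 -1.1]
scene [0.05163938 0.05652987 0.09555905 0.11877257 0.12002955]
side [0.04874846 0.0540477  0.09206885 0.11718213 0.1182402 ]
```

View pics/s19b.png

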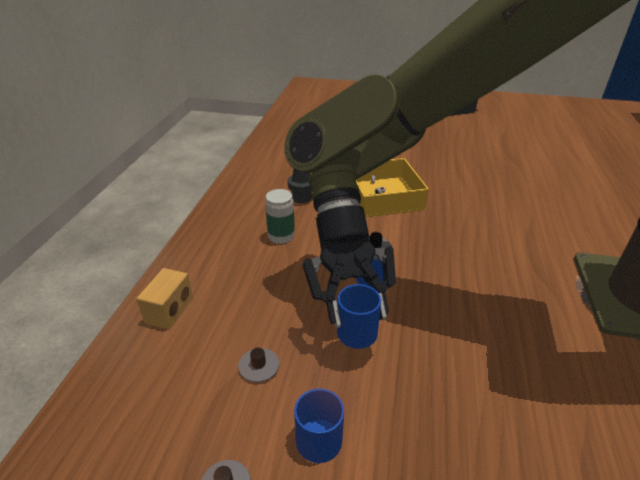

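The tub is held upright and its underside is about 46 mm above the bench. I'll lower to just above contact.

>>> {"api": "step_arm", "payload": {
  "moves": "-0.7 0.2 0.9 0 -0.6 -1 5; -1 0.1 1.1 0 0 0 5; -0.8 0 0.9 0 0 0 5; -0.3 0 0.4 0 0 0 5; 0 0 0 0 0 0 5; 0 0 0 0 0 0 5; 0 0 0 0 0 0 5; 0 0 0 0 0 0 5; 0 0 0 0 0 0 5; 0 0 0 0 0 0 5"
}}

```text
time: 29.1
tcp_pos: [0.4862, 0.2482, 0.0313]
tool_rot: [-1.258, -1.971, -0.588]
force: [-1.3, -0.1, 0.4]
grip_width: 0.694
```

```bash
python3 - <<'E'
from h import *
R=RT(115,50); s,t,T=tool(); goto([t[0],t[1],.031],R)
for n in("scene","side"):
    c,im,d=look(n,n[0]+"20b"); P=cloud(c,d)
    hsv=cv2.cvtColor(im,cv2.COLOR_RGB2HSV); blue=(hsv[...,0]>105)&(hsv[...,0]<130)&(hsv[...,1]>120)
    m=blue&(np.hypot(P[...,0]-.494,P[...,1]-.232)<.06); z=P[m][:,2]; print(n,np.percentile(z,[1,5,50,95,99]))
E
```

```text
t 29.1 tcp [0.4862 0.2482 0.0313] w 0.694 F [-1.3 -0.1  0.4]
shift cm [-0.03  0.    0.02] [ 0.1 -0.1 -0.1]
scene [0.00643038 0.01063993 0.04871295 0.07264382 0.07403324]
side [0.00420176 0.00939101 0.0449894  0.07106483 0.07220604]
```

Rim height is 0.072 and the weight is off the wrist, so the tub is standing. I'll open and back out along the approach.

>>> {"api": "step_arm", "payload": {
  "moves": "-0.1 0 0 0 0 0 5; 0 0 0 0 0 0 8.5; 0 0 0 0 0 0 8.5; 0 0 0 0 0 0 8.5; 0 0 -1 0 0 0 8.5; 0 0 -3 0 0 0 8.5; 0 0 -4 0 0 0 8.5; 2 0 -4 0 0 0 8.5; 3 0 -3 0 0 0 8.5; 3 0 -3 0 0 0 8.5"
}}

```text
time: 30.45
tcp_pos: [0.5233, 0.1643, 0.2105]
tool_rot: [-1.26, -1.965, -0.582]
force: [0.6, -0.3, 0.1]
grip_width: 0.998
```

```bash
python3 - <<'E'
from h import *
s,t,T=tool(); print(s['qpos'].round(2))
# view of tray: tool down az55 TCP above tray
goto([.47,-.15,.25],RT(70,15))
look("scene","c21");look("wrist","w21")
E
```

```text
[-0.13  0.15  1.83  0.71  1.7  -0.67]
t 30.45 tcp [0.5233 0.1643 0.2105] w 0.998 F [ 0.6 -0.3  0.1]
shift cm [-13.88 -18.07 -22.65] [-24.9 -33.3  38.1]
```

View pics/c21.png

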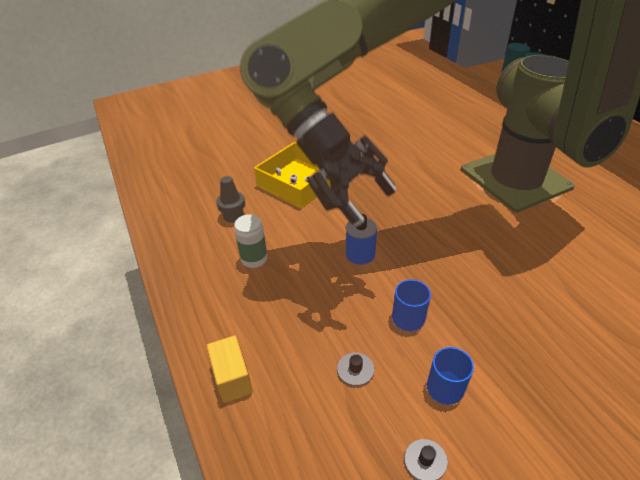

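View pics/w21.png

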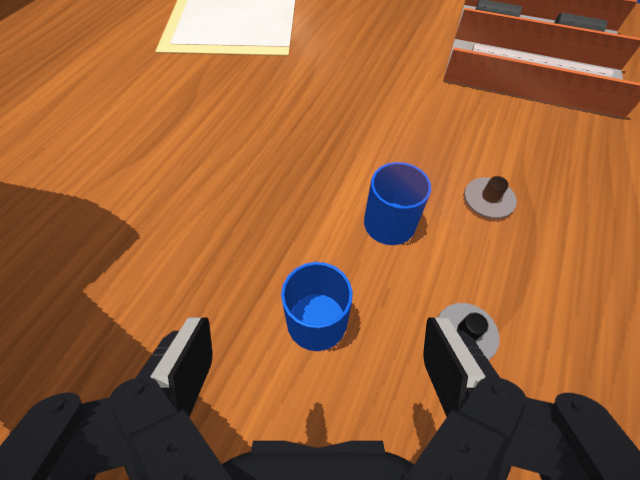

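Tub B stands upright at (411,305) in the scene view and is empty at (317,305) in the wrist view. Nothing else has been disturbed. I'll look into the tray from above to count the nuts.

```bash
python3 - <<'E'
from h import *
s,t,T=tool(); tgt=np.array([.49,-.21,.27]); n=9; w=(tgt-t)/n
for k in range(n):
    R=T if k==0 else RT(115-5*k,50-5*k); R2=RT(115-5*(k+1),50-5*(k+1))
    print((w@R*100).round(1), Ro.from_matrix(R.T@R2).as_rotvec(degrees=True).round(1))
E
```

```text
[-1.8 -2.1 -3.2] [-3.5 -5.   3.4]
[-2.2 -1.8 -3.1] [-3.4 -5.   3.7]
[-2.6 -1.5 -3. ] [-3. -5.  4.]
[-2.9 -1.1 -2.8] [-2.7 -5.   4.2]
[-3.3 -0.8 -2.6] [-2.3 -5.   4.4]
[-3.5 -0.4 -2.3] [-1.9 -5.   4.6]
[-3.7 -0.  -2. ] [-1.5 -5.   4.8]
[-3.9  0.3 -1.7] [-1.1 -5.   4.9]
[-4.   0.7 -1.3] [-0.7 -5.   5. ]
```

>>> {"api": "step_arm", "payload": {
  "moves": "-1.8 -2.1 -3.2 -3.5 -5 3.4 8.5; -2.2 -1.8 -3.1 -3.4 -5 3.7 8.5; -2.6 -1.5 -3 -3 -5 4 8.5; -2.9 -1.1 -2.8 -2.7 -5 4.2 8.5; -3.3 -0.8 -2.6 -2.3 -5 4.4 8.5; -3.5 -0.4 -2.3 -1.9 -5 4.6 8.5; -3.7 0 -2 -1.5 -5 4.8 8.5; -3.9 0.3 -1.7 -1.1 -5 4.9 8.5; -4 0.7 -1.3 -0.7 -5 5 8.5; 0 0 0 0 0 0 8.5"
}}

```text
time: 31.8
tcp_pos: [0.4807, -0.224, 0.2754]
tool_rot: [-2.577, -1.748, -0.084]
force: [0.4, -0.1, -0.3]
grip_width: 0.996
```

```bash
python3 - <<'E'
from h import *
goto([.49,-.21,.27],RT(70,5)); look("wrist","w22"); look("side","s22")
E
```

```text
t 31.8 tcp [ 0.4807 -0.224   0.2754] w 0.996 F [ 0.4 -0.1 -0.3]
shift cm [1.61 0.34 0.64] [ 0.6  1.6 -1.7]
```

View pics/w22.png

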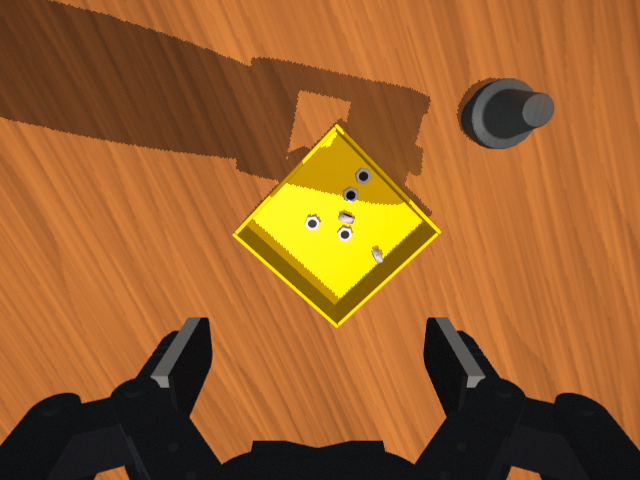

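View pics/s22.png

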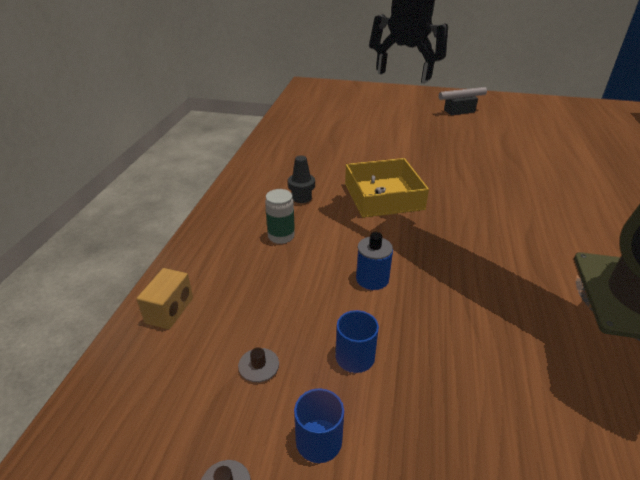

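The wrist view shows all six nuts in the tray, at (363,176), (350,195), (346,217), (312,223), (345,234) and (378,256). In the side view all three tubs stand upright, both lids are knob up, and the can and holder are at their starting pixels. The gripper is touching nothing.

```bash
python3 -c "
from h import *
print(tool()[0]['joint_velocities'].round(3)); print(ctrl.hand_in())"
```

```text
[ 0.015  0.002  0.01   0.002 -0.002  0.001]
the job is handed in; nothing more can be done
None
```

The job is done and handed in at about 32 s. I lifted lid C (tub empty) and then lid B (six nuts inside), setting each lid down on the bench knob up. Lid A was never touched. I gripped tub B from the side, poured the nuts into the tray by rolling the wrist, and stood the tub back upright about where it came from.

**Last checks:**
- The wrist view shows all six nuts in the tray and tub B empty.
- The last side view shows all three tubs upright, with A still lidded and A and C unmoved. Both lids are knob up, and the can and tool holder are at their starting pixels.
- Force readings stayed below 2 N at every end-of-call check. I did not read forces between checks.

No check failed or disagreed.

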